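# Stamp the yellow slip with the red self-inking stamp

### The job

Three self-inking stamps stand ready on their slips. Stamp the yellow slip: push the head of the red stamp all the way down to its stop, keep it down for a moment, then let go so that it springs fully back up. Leave the red stamp standing where it is, and do not touch the other two stamps.

Things in the scene. Friction and masses are not known exactly. Their poses are not given: they have to be found in the camera images.
- red_stamp: The stamp to press: loose, 0.27 kg, upright on a yellow paper slip (120 x 90 x 3 mm). Black foot 48 (x) x 72 (y) x 10 mm, black frame, bright red sliding head 44 (x) x 64 (y) mm, flat on top with a small white label. Origin: centre of the foot's underside, 3 mm above the desk; z up. The head's top is centred over the origin, 90 mm above it when up, 72 mm when fully down.
- red_head (a joint): How far the red head is pressed down, in m: 0 fully up, 0.018 at its stop. A spring pushes it up: about 4 N starts it moving and about 10 N holds it at the stop; released, it returns by itself.
- blue_stamp: A bystander: the same stamp with a blue head, on a white slip, same sizes and origin. Not to be touched.
- grey_stamp: A bystander: the same stamp with a light grey head, on a pale green slip, same sizes and origin. Not to be touched.

How it is judged:
By the outcome, as a careful person would: the job done as asked, in the order asked, and still so for the second after the job is handed in, with the robot touching nothing.
It also fails if it takes over 32 s, if anything falls off the work surface, if the arm or the gripper's body presses on something with over 40 N, if the wrist force passes 120 N, or if a joint passes its speed limit or range.

### The arm

A 7-joint arm with a two-finger parallel gripper is mounted at the origin on the work surface. World frame = base frame: x ahead of the robot, y to its left, z up, the work surface at z = 0. Lengths are in m, angles in rad, forces in N, time in s.
With the tool pointing down it reaches from about 0.35 to 0.9 m from the base axis. Payload 8.1 kg.
Tool frame: the origin (TCP) lies midway between the tips of the shut fingers; the grasp point (between the pads) lies 19 mm behind it (arm.hold_point_z is the distance from the TCP to the grasp point, in m); z points along the fingers, y is the direction in which the jaws open and shut (so a half turn about z gives the same grasp; the last joint's range is limited). The gripper opens to 92 mm and grips with 3 to 60 N. Pads are 19 mm wide; open, the fingers measure 130 mm over their backs; the gripper's body (75 mm by 190 mm) begins 47 mm behind the grasp point.
Start: joints at [-1.26, 0.434, 0.025, 1.573, -0.012, 1.134, -0.075], TCP at [0.251, 0.572, 0.227] pointing down, gripper open.
Joint ranges: [-2.62, 2.62], [-0.44, 2.09], [-1.27, 1.32], [0.08, 2.57], [-1.32, 4.46], [0.12, 2], [-2.74, 2.74]. Speed limits (rad/s): [2.22, 2.22, 3.01, 3.01, 3.14, 3.14, 3.14].

### API

Orientations are given as a rotation vector (axis times angle).
In Python, from cell import arm gives the robot as it stands.
- The arm moves only by the shell command python3 -m pendant 'ROWS' [FORCE]. ROWS is JSON, a list of rows, each a list of 3 entries, a list of its own where there are three numbers: the shift along the tool's x, y, z in m, then the turn, a rotation vector about the tool's x, y, z in degrees, then the finger opening in m, from 0 to 0.0918. A call has 1 to 10 rows; each row shifts and turns the commanded pose from where the row before left it, along the tool's axes as they then stand; what a row does not reach is not made up. A row lasts 1/8 s, in which the tool goes at most 62.5 mm and 10.7 degrees, less where a joint would pass 70% of its speed; a pose out of reach is approached as far as the arm can. A call with a gripper value outside its range is refused whole. The fingers move at their own pace and stop on an object; FORCE is the grip in N (left out, the last holds). Time passes only in rows, so rows that do not move let the fingers close. It gives the time, the measured TCP pose, the force and the opening at its end, in the units of the state.
- arm.observe(): the state, without advancing time (a new reading comes with each control period).
- arm.get_image(name): name is "scene" or "top" or "wrist"; returns (picture, depth): 400x640x3 uint8, red, green, blue; 400x640 float32, m along the optical axis (not along the pixel's ray), 0 where there is no reading.
- arm.camera_params(name): a dict with "fovy" (degrees; the focal length in pixels is half the picture's height over the tangent of half this angle, whatever the lens; pixels are square), "cx", "cy" (the principal point, pixels), "rvec" (rotation vector, rad) and "tvec" (3), from world to camera coordinates, as OpenCV has them; the wrist camera has in their place "mount" (4x4, takes a point from camera to tool coordinates, whose origin is the TCP and whose axes are the flange's). Camera axes: x right, y down, z forward; pixel columns grow to the right and rows downward; lengths in m; the calibration is good to about 2 mm. A picture is of the moment at which its call begins: read the wrist's pose just before it. camera_params takes no time and is no camera call.
- arm.sign_off(): hands the job in, once; it reports no verdict.
Trained networks look in the newest picture that a camera, given by its name, has taken for a name from the list of things; names that differ only in an ending like _2 or _b are one class to them, and where a whole thing is asked for, a point or a joint stands for the part that bears it (a point fixed in the world has none). Each returns a list of dicts, best first, with "conf" (0 to 1); they miss things now and then, are a little off and sometimes report something else, mostly with a low value. They report only what shows in the picture. A call takes as long as a camera call.
- arm.look_for(camera, label): "rect" ([centre column, centre row, width, height] in pixels, round what is visible of it).
- arm.masks_of(camera, label): "pixels" (400x640 bool, what is visible of it) and "rect" ([centre column, centre row, width, height] in pixels, round what is visible of it).
The state is a dict: "clock": time; "joints": joint angles; "dq": joint speeds; "joint_efforts": joint torques, N m; "position": TCP position; "ee_rot": TCP orientation; "force": force on the tool from outside, world axes, zero at the start; "ft_torque": the same for the moment, N m; "width": opening from 0.0 (shut) to 1.0 (fully open).
Only numpy, scipy, OpenCV 4.12 (cv2) and the standard library are available. Lean on these libraries where they do the work, as an engineer would, in place of code of your own. Each camera call takes 0.05 s, during which the arm holds its last target.

## Working session

There is one attempt and no reset: what is moved stays moved. The work goes in short steps, Python scripts to look and compute and a shell command to move; the robot and the scene stay as the last step left them, time stands still between calls to the robot, and variables do not carry over. Pictures are saved under pics/ and viewed, and the job is handed in when it is done.

```bash
mkdir -p pics; ls; cat > h.py <<'E'
import numpy as np,cv2
from cell import arm
def K(p,h=400):
    f=h/2/np.tan(np.radians(p["fovy"])/2); return f,p["cx"],p["cy"]
def world(cam,d):
    p=arm.camera_params(cam); f,cx,cy=K(p)
    v,u=np.mgrid[0:400,0:640]
    c=np.stack([(u-cx)/f*d,(v-cy)/f*d,d],-1)
    R=cv2.Rodrigues(np.array(p["rvec"],float))[0]; t=np.array(p["tvec"],float)
    return (c-t)@R
def save(n,im): cv2.imwrite("pics/"+n,im[:,:,::-1])
E
python3 - <<'E'
from h import *
for c in ["top","scene"]:
    im,d=arm.get_image(c); save(c+"1.png",im); W=world(c,d)
    for l in ["red_stamp","red_head"]:
        for m in arm.masks_of(c,l)[:2]:
            k=m["pixels"]&(d>0); P=W[k]
            print(c,l,m["conf"],m["rect"],np.percentile(P,[1,50,99],axis=0).round(3).tolist())
s=arm.observe();print({k:np.round(v,3).tolist() for k,v in s.items()})
print(arm.camera_params("top"))
E
```

```text
pics
top red_head 0.84 [329.4, 180.4, 37.0, 30.0] [[0.528, -0.019, 0.006], [0.554, 0.015, 0.093], [0.58, 0.047, 0.098]]
scene red_stamp 0.9 [337.6, 197.9, 44.9, 56.9] [[0.533, -0.022, 0.005], [0.57, 0.01, 0.085], [0.587, 0.046, 0.095]]
scene red_head 0.56 [337.4, 189.8, 39.8, 34.8] [[0.532, -0.02, 0.052], [0.567, 0.011, 0.091], [0.586, 0.046, 0.095]]
{'clock': 0.3, 'joints': [-1.26, 0.435, 0.025, 1.573, -0.012, 1.134, -0.075], 'dq': [-0.002, -0.002, -0.001, -0.002, -0.0, 0.0, 0.001], 'joint_efforts': [-0.001, -66.703, 0.983, -31.429, -0.061, 0.038, 0.0], 'position': [0.251, 0.572, 0.226], 'ee_rot': [-0.645, -3.075, 0.001], 'force': [0.573, 0.231, -0.686], 'ft_torque': [-0.0, 0.034, -0.026], 'width': 0.999}
{'fovy': 46.033495663975145, 'cx': 324.0744047482101, 'cy': 194.01787270096887, 'rvec': array([ 2.2085898 , -2.18865969,  0.04004735]), 'tvec': array([0.01776838, 0.53077106, 0.9593475 ])}
```

View pics/top1.png

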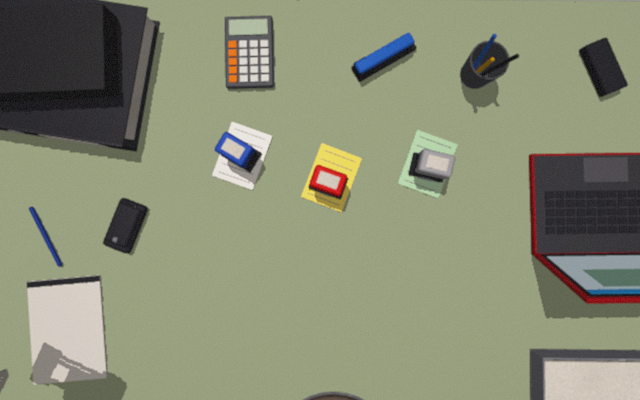

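View pics/scene1.png

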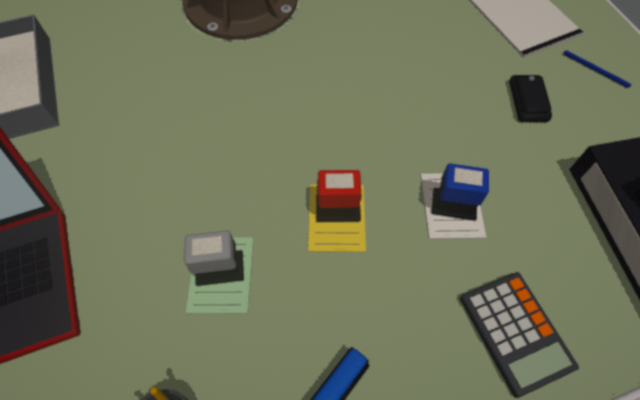

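```bash
python3 - <<'E'
from h import *
im,d=arm.get_image("top"); W=world("top",d)
big=cv2.resize(im[120:290,220:440],None,fx=3.4,fy=3.4,interpolation=cv2.INTER_NEAREST); save("crop.png",big)
hi=(W[...,2]>0.075)&(W[...,2]<0.11)&(d>0)
n,l,st,c=cv2.connectedComponentsWithStats(hi.astype(np.uint8))
for i in range(1,n):
    if st[i,4]<60: continue
    k=l==i;P=W[k]; r=cv2.minAreaRect(P[:,:2].astype(np.float32)*1000)
    print(c[i].round(),st[i,4],im[k].mean(0).round(),P.mean(0).round(4),r, np.median(P[:,2]))
R=cv2.Rodrigues(arm.observe()["ee_rot"])[0];print(R.round(3))
E
```

```text
[87. 73.] 1243 [23. 23. 24.] [0.7538 0.4779 0.0928] ((736.0302734375, 502.5567321777344), (131.57398986816406, 277.41229248046875), 37.895477294921875) 0.09272387640740802
[485.  66.] 387 [55. 56. 57.] [ 0.7747 -0.2827  0.0903] ((779.3731079101562, -284.2154235839844), (74.15754699707031, 61.64453125), 44.00541305541992) 0.09326708177027468
[500.  50.] 174 [53. 53. 54.] [ 0.8064 -0.3134  0.0878] ((806.3935546875, -313.8956298828125), (40.44744873046875, 12.727487564086914), 45.413917541503906) 0.08856764201392264
[234. 149.] 789 [105. 119. 167.] [0.6108 0.1934 0.0925] ((611.9444580078125, 195.2518768310547), (64.39179992675781, 43.872291564941406), 59.96003723144531) 0.09292492477822419
[436. 164.] 825 [167. 161. 157.] [ 0.5867 -0.1892  0.0926] ((587.5276489257812, -191.15914916992188), (65.22018432617188, 44.309791564941406), 77.0874252319336) 0.09320541252237984
[328. 180.] 783 [197.  96.  89.] [0.553  0.0144 0.093 ] ((553.5775756835938, 14.373235702514648), (63.9063720703125, 44.15546417236328), 70.5927505493164) 0.09323093217847421
[592. 267.] 738 [129. 133. 135.] [ 0.3952 -0.481   0.0923] ((396.4290466308594, -491.2685546875), (20.944868087768555, 174.1674041748047), 5.539072513580322) 0.09225059074371604
[[-0.916  0.402 -0.   ]
 [ 0.402  0.916 -0.   ]
 [-0.    -0.    -1.   ]]
```

The top view shows the red stamp at pixel (329,180), with its head's top centred at (0.5535, 0.0144). That top is 0.093 m high and 64 x 44 mm, as specified. The blue stamp at (234,149) and the grey one at (436,164) are about 0.19 m to either side. The tool's yaw is already within 5° of the stamp's, so I'll shut the fingers and move over it.

```bash
python3 -m pendant '[[[-0.03,-0.023,0],[0,0,0],0],[[-0.04,-0.031,0],[0,0,0],0],[[-0.04,-0.031,0],[0,0,0],0],[[-0.04,-0.031,0],[0,0,0],0],[[-0.04,-0.031,0],[0,0,0],0],[[-0.04,-0.031,0],[0,0,0],0],[[-0.04,-0.031,0],[0,0,0],0],[[-0.04,-0.031,0],[0,0,0],0],[[-0.04,-0.031,0],[0,0,0],0],[[-0.03,-0.023,0],[0,0,0],0]]' 30
cat > go.py <<'E'
from h import *
s=arm.observe();R=cv2.Rodrigues(s["ee_rot"])[0]
print(s["clock"],s["position"].round(4) if hasattr(s["position"],"round") else s["position"],np.round(s["force"],2),s["width"],np.round(s["joints"],2))
print("tool delta to head top",(R.T@(np.array([.5535,.0144,.093])-s["position"])).round(4), R.round(3).tolist())
E
python3 go.py
```

```text
clock: 1.6
position: [0.4819, 0.148, 0.227]
ee_rot: [0.648, 3.073, 0.0]
force: [1.0, 0.4, 0.4]
width: 0.011
1.6 [0.4819 0.148  0.227 ] [0.98 0.43 0.38] 0.010581406528606029 [-0.59  0.24  0.22  1.88 -0.06  1.04  0.82]
tool delta to head top [-0.1193 -0.0934  0.134 ] [[-0.915, 0.404, 0.001], [0.404, 0.915, -0.0], [-0.001, 0.0, -1.0]]
```

```bash
python3 -m pendant '[[[-0.04,-0.031,0],[0,0,0],0],[[-0.04,-0.031,0.02],[0,0,0],0],[[-0.03,-0.023,0.03],[0,0,0],0],[[-0.009,-0.008,0.02],[0,0,0],0],[[0,0,0],[0,0,0],0],[[0,0,0],[0,0,0],0]]'
python3 go.py; python3 - <<'E'
from h import *
s=arm.observe(); im,d=arm.get_image("wrist"); save("w1.png",im)
p=arm.camera_params("wrist");f,cx,cy=K(p);v,u=np.mgrid[0:400,0:640]
c=np.stack([(u-cx)/f*d,(v-cy)/f*d,d,np.ones_like(d)],-1)@np.array(p["mount"]).T
R=cv2.Rodrigues(s["ee_rot"])[0];W=c[...,:3]@R.T+s["position"]
hi=(abs(W[...,2]-.093)<.006)&(d>0)
n,l,st,cc=cv2.connectedComponentsWithStats(hi.astype(np.uint8))
for i in range(1,n):
    if st[i,4]>300:
        k=l==i; print(cc[i],st[i],im[k].mean(0),W[k].mean(0),cv2.minAreaRect(W[k][:,:2].astype(np.float32)*1000))
im,d=arm.get_image("scene"); save("s2.png",cv2.resize(im[100:300,200:520],None,fx=2.5,fy=2.5))
E
```

```text
clock: 2.35
position: [0.5527, 0.0182, 0.1575]
ee_rot: [0.644, 3.074, 0.001]
force: [0.4, 0.4, 0.2]
width: 0.006
2.35 [0.5527 0.0182 0.1575] [0.43 0.37 0.15] 0.005831806436447966 [-0.34  0.39  0.28  1.86 -0.13  0.91  1.16]
tool delta to head top [-0.0022 -0.0032  0.0645] [[-0.916, 0.401, 0.001], [0.401, 0.916, 0.001], [-0.0, 0.001, -1.0]]
[566.94204116 192.95254095] [ 518  162  100   63 4762] [ 86.17828643 108.06845863 160.20243595] [0.61084259 0.19487302 0.09250171] ((613.4271850585938, 196.45005798339844), (64.70032501220703, 44.120845794677734), 59.88427734375)
[318.3359375  215.33666992] [ 275  188   85   58 4096] [161.15063477  75.23754883  71.27270508] [0.55262956 0.01747576 0.0927252 ] ((554.8368530273438, 16.23408317565918), (64.08539581298828, 43.10003662109375), 70.5022964477539)
[126.75760992 330.41826381] [  96  312   67   39 1774] [154.36583991 151.56200676 150.11781285] [ 0.58342067 -0.17761137  0.09232561] ((585.3817138671875, -179.9759063720703), (50.126365661621094, 33.177459716796875), 74.26590728759766)
```

View pics/w1.png

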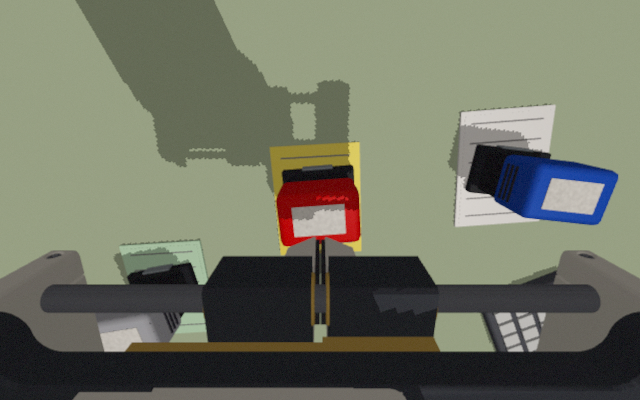

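View pics/s2.png

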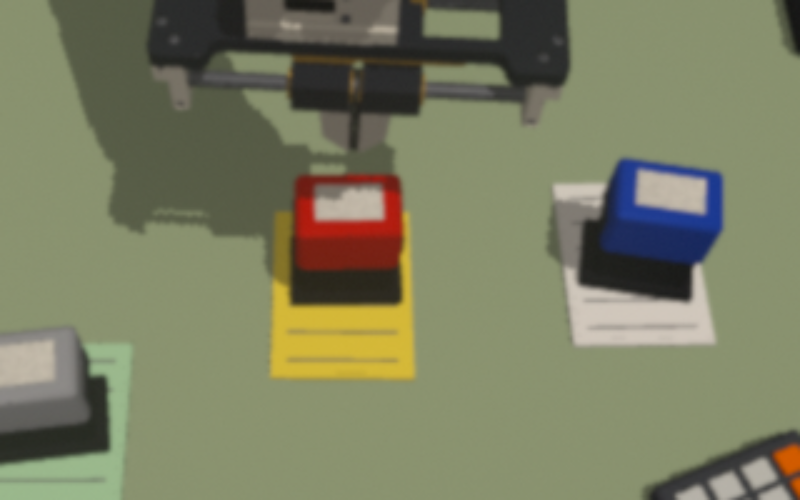

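The wrist camera shows the red head at about (318,215), upright, and puts it at (0.5548, 0.0162), within 2 mm of the top camera's figure. The scene view shows the shut finger tips above and in line with it. I'll correct by about 2 mm and descend to just above the head.

```bash
python3 -m pendant '[[[-0.0025,-0.0025,0.01],[0,0,0],0],[[0,0,0.02],[0,0,0],0],[[0,0,0.02],[0,0,0],0],[[0,0,0.006],[0,0,0],0],[[0,0,0],[0,0,0],0],[[0,0,0],[0,0,0],0]]'
python3 go.py
```

```text
clock: 3.2
position: [0.5544, 0.014, 0.1014]
ee_rot: [0.645, 3.073, 0.001]
force: [0.1, -0.0, -0.7]
width: 0.005
3.2 [0.5544 0.014  0.1014] [ 0.05 -0.04 -0.72] 0.004902766604465561 [-0.31  0.46  0.26  1.91 -0.16  0.79  1.19]
tool delta to head top [0.001  0.     0.0084] [[-0.916, 0.402, 0.001], [0.402, 0.916, 0.0], [-0.001, 0.001, -1.0]]
```

```bash
python3 -m pendant '[[[0,0,0.004],[0,0,0],0],[[0,0,0.004],[0,0,0],0],[[0,0,0.004],[0,0,0],0],[[0,0,0.004],[0,0,0],0],[[0,0,0.004],[0,0,0],0],[[0,0,0],[0,0,0],0],[[0,0,0],[0,0,0],0]]'
python3 go.py
```

```text
clock: 4.08
position: [0.5541, 0.014, 0.081]
ee_rot: [0.645, 3.074, 0.001]
force: [-1.1, -0.0, 7.9]
width: 0.005
4.075 [0.5541 0.014  0.081 ] [-1.14 -0.    7.86] 0.005054149127101097 [-0.3   0.49  0.25  1.92 -0.17  0.75  1.2 ]
tool delta to head top [ 0.0008  0.0001 -0.012 ] [[-0.916, 0.402, 0.001], [0.402, 0.916, 0.0], [-0.0, 0.0, -1.0]]
```

```bash
python3 -m pendant '[[[0,0,0.003],[0,0,0],0],[[0,0,0.003],[0,0,0],0],[[0,0,0],[0,0,0],0],[[0,0,0],[0,0,0],0]]'
python3 go.py
```

```text
clock: 4.58
position: [0.5542, 0.014, 0.0753]
ee_rot: [0.645, 3.074, 0.001]
force: [-2.2, -0.1, 10.3]
width: 0.007
4.575 [0.5542 0.014  0.0753] [-2.23 -0.06 10.29] 0.00674070442063993 [-0.3   0.5   0.25  1.93 -0.18  0.73  1.21]
tool delta to head top [ 0.0007  0.0001 -0.0177] [[-0.916, 0.402, 0.001], [0.402, 0.916, 0.0], [-0.001, 0.001, -1.0]]
```

Almost at the stop. I'll press on in 1 mm steps until the force rises clearly above the spring's 10 N.

```bash
python3 -m pendant '[[[0,0,0.001],[0,0,0],0],[[0,0,0],[0,0,0],0]]'
python3 go.py
```

```text
clock: 4.82
position: [0.5543, 0.014, 0.0752]
ee_rot: [0.646, 3.073, 0.002]
force: [-5.9, 0.4, 21.8]
width: 0.002
4.825 [0.5543 0.014  0.0752] [-5.89  0.39 21.77] 0.001535415589314155 [-0.3   0.5   0.25  1.93 -0.18  0.73  1.21]
tool delta to head top [ 0.0009  0.     -0.0178] [[-0.915, 0.402, 0.001], [0.402, 0.915, 0.001], [-0.001, 0.001, -1.0]]
```

The tip stopped moving while the force rose to 22 N, so the head is at its stop. I'll hold for about 1 s and check.

```bash
python3 -m pendant '[[[0,0,0],[0,0,0],0],[[0,0,0],[0,0,0],0],[[0,0,0],[0,0,0],0],[[0,0,0],[0,0,0],0],[[0,0,0],[0,0,0],0],[[0,0,0],[0,0,0],0],[[0,0,0],[0,0,0],0],[[0,0,0],[0,0,0],0]]'
python3 - <<'E'
from h import *
im,d=arm.get_image("scene"); save("s3.png",cv2.resize(im[100:300,200:520],None,fx=2.5,fy=2.5))
E
```

```text
clock: 5.82
position: [0.5543, 0.014, 0.0752]
ee_rot: [0.645, 3.073, 0.001]
force: [-6.3, 0.2, 21.6]
width: 0.004
```

View pics/s3.png

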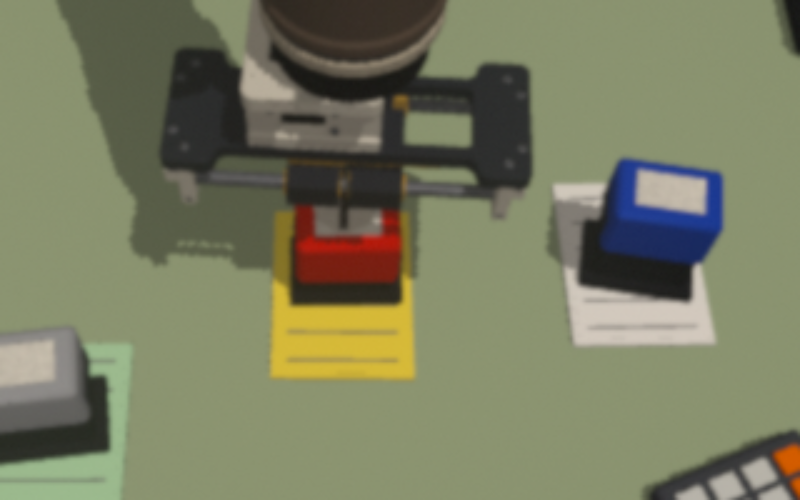

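The picture shows the red head pressed down, with its front edge now at row 280 of the crop (268 before). The foot's lower edge is still at row 303, so the stamp hasn't moved. I'll release straight up.

```bash
python3 -m pendant '[[[0,0,-0.004],[0,0,0],0],[[0,0,-0.006],[0,0,0],0],[[0,0,-0.008],[0,0,0],0],[[0,0,-0.01],[0,0,0],0],[[0,0,-0.02],[0,0,0],0],[[0,0,-0.03],[0,0,0],0],[[0,0,-0.03],[0,0,0],0],[[0,0,-0.03],[0,0,0],0]]'
python3 -m pendant '[[[0.04,0.031,-0.02],[0,0,0],0],[[0.04,0.031,0],[0,0,0],0],[[0.04,0.031,0],[0,0,0],0],[[0.04,0.031,0],[0,0,0],0],[[0.02,0.015,0],[0,0,0],0],[[0,0,0],[0,0,0],0],[[0,0,0],[0,0,0],0]]'
python3 - <<'E'
from h import *
im,d=arm.get_image("top"); W=world("top",d); save("t4.png",im)
hi=(W[...,2]>0.07)&(W[...,2]<0.11)&(d>0)
n,l,st,c=cv2.connectedComponentsWithStats(hi.astype(np.uint8))
for i in range(1,n):
    k=l==i;P=W[k]
    if st[i,4]<400 or abs(P[:,1].mean())>.25: continue
    print(c[i].round(),st[i,4],im[k].mean(0).round(),cv2.minAreaRect(P[:,:2].astype(np.float32)*1000),np.median(P[:,2]))
im,d=arm.get_image("scene"); save("s4.png",cv2.resize(im[100:300,200:520],None,fx=2.5,fy=2.5))
print(arm.observe()["force"])
E
```

```text
clock: 6.88
position: [0.5535, 0.0139, 0.2126]
ee_rot: [-0.646, -3.074, 0.0]
force: [0.3, -0.4, 0.2]
width: 0.002
clock: 7.75
position: [0.4453, 0.2126, 0.2317]
ee_rot: [0.647, 3.074, -0.001]
force: [0.3, -0.1, -0.1]
width: 0.007
[235. 149.] 807 [115. 131. 185.] ((611.827392578125, 195.07247924804688), (65.90872192382812, 43.827362060546875), 59.94731521606445) 0.0929326307983315
[436. 164.] 848 [183. 178. 175.] ((587.527587890625, -190.3618927001953), (65.35333251953125, 44.41743469238281), 76.45098876953125) 0.09317040431765514
[328. 181.] 791 [213. 107.  99.] ((553.5579223632812, 14.436805725097656), (66.51374816894531, 44.04487228393555), 70.84000396728516) 0.09329547525485808
[-0.09668343  0.27247745  0.90383611]
```

View pics/s4.png

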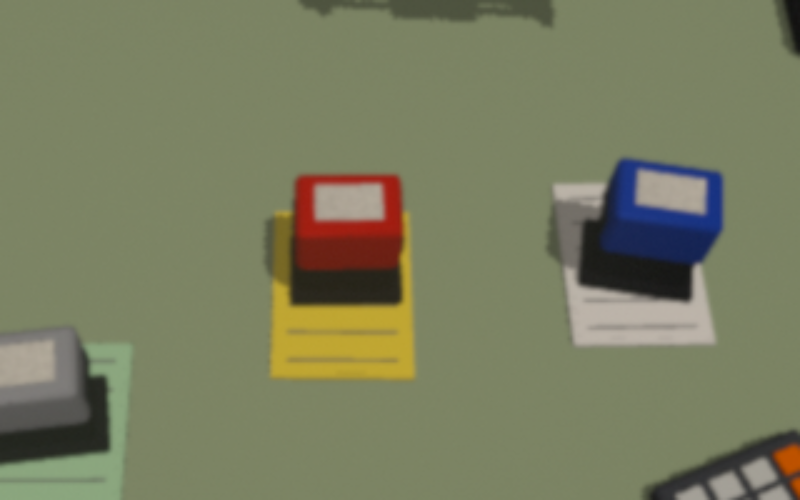

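The picture shows the red head fully up again, its front edge back at row 268 and its top at z = 0.0933. The stamp is at the same place as before, and the other two stamps are unchanged.

```bash
python3 -c "
from cell import arm
print(arm.sign_off())"
```

```text
the job is handed in; nothing more can be done
None
```

I stamped the yellow slip with the red stamp and handed the job in at about 7.9 s on the robot's clock.

- **Press:** I pushed the red head down with the shut fingers. It went down about 17.8 mm to its stop, where the force rose to about 22 N with no further movement. I held it there for about 1 s, then lifted straight up and moved clear.
- **Last checks:** The red head is fully up again, with its top at 0.0933 m. The red stamp is within 0.1 mm of where the first measurement put it. The blue and grey stamps were not touched and show less than 1 mm of change, within measurement noise.
- **Disagreements:** The top and wrist cameras placed the red head about 2 mm apart, within the calibration limit. The fingers pressed within about 2 mm of the head's centre. No check failed.

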